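Stack the board tray in the press and clamp it down with the button-release lever

TASK

Take the circuit-board tray that stands on four corner posts out of the wooden cradle and stack it on the lower frame of the blue-and-steel press, its posts fully home in the four sockets. Then clamp it: squeeze the release button in the lever's grip, swing the lever fully down with the button held in, and let go so that the button pops back out and the lever stays locked down. Leave the other things on the bench where they are.

Things in the scene. Friction and masses are not known exactly. Their poses are not given: they have to be found in the camera images.
- tray_center (a point): Centre (half-way up) of the loose stacking tray: grey block 68 (x) by 56 (y) by 22 mm high with a green board on top, about 160 g, on four round 8 mm posts (at x +-23, y +-14.5 mm, round ends) reaching 14 mm below the block. Feet 18 mm below this point; the block spans -4 to +18 mm. A half turn makes no difference. Starts in a cradle bay, its x along the bay.
- cradle: Fixed wooden cradle, origin at its underside's centre. Floor 6 mm thick; two bays at y about +40 and -40 mm, each 71 mm wide, between walls 10 mm thick, 60 mm long (along x), 52 mm high, higher than the tray. Open at both x ends, where the trays stick out 4 mm. No room for fingers beside a tray's long flanks: in here grip it across its 68 mm length, by its ends.
- nest (a point): Centre of the top of the press's fixed lower frame, 40 mm above the bench, 66 (x) by 50 mm, with four square sockets 11 mm wide, 18 mm deep at x +-23, y +-14.5 mm. Seated, the tray's x lies along this x (either way round), its block rests on the frame and its centre is 4 mm above this point. Press fixed to the bench; base plate 12 mm high, x -75 to +130, y -60 to +140 mm.
- comb (a point): Middle of the foot of an upright aluminium comb fixed on the press behind the lower frame, x +42 mm of the nest: 86 mm wide (y), up to 85 mm above the bench, 8 mm behind the seated tray's end. No room for a finger there: to be seated the tray must be held across its 56 mm width, fingers at the nest's +-y, which is clear. The lever's raised hold-down fingers stay behind the comb's front.
- grip (a point): Centre of the lever's black grip, at the button, 150 mm from the pivot. The grip runs 45 mm towards the pivot and 30 mm to the free end, is 22 mm thick along the pivot axis (11 mm either side of this point) and 24 mm deep. The lever swings in the vertical plane through this point and the pivot, from nearly upright down towards the nest's -x.
- button_face (a point): Centre of the outer face of the release button: round, steel, 20 mm across, in the grip's flank on the nest's +y side. Stands 10 mm out of the flank, travels 8 mm along the pivot axis; spring 2.7 N at rest, 6.3 N fully in. Pinching the grip flank to flank (32 mm wide before, 24 mm squeezed) presses it.
- lever_pivot (a point): Pivot of the lever, in the plane of the grip's middle, 75 mm above the bench, at x +90, y +105 mm of the nest. Axes as the nest's; the pivot axis is y.
- lever (a joint): Lever angle, rad: 0 raised (84 degrees above level), 1.25 fully down (12 degrees above level). Stiff (about 2 N at the grip), stays where left. Unless the button is fully in, a latch stops it at about 0.12; past 1.2 the button can spring out and locks it down. Two hold-down fingers on its shaft come over the tray's end and stop the lever short if the tray is not fully home.
- release (a joint): Travel of the release button, m: 0 out, 0.008 fully pressed in. Let go between the two locks it stays in, held by the latch.
- flat_center (a point): Look-alike tray in the cradle's other bay: 68 x 54 x 16 mm, no posts, a finned heat sink on top (26 mm in all); the point is 8 mm above its underside. To be left alone.
- jar_center (a point): Centre of a small upright amber jar, 36 mm across, 60 mm high, between the cradle and the press.
- spool_center (a point): Centre of an upright metal spool, 48 mm across, 42 mm high, in front of the press.
- mug_center (a point): Centre of a white mug, 76 mm across, 90 mm high, with a handle.
- driver_grip (a point): Handle of a screwdriver lying on the bench, 190 mm long along its x (the blade towards +x), about 30 mm thick.
- mouse_center (a point): Centre of a black computer mouse, 100 x 60 x 26 mm.
- cutters_center (a point): Middle of side cutters lying on the bench, 150 mm long, 52 mm wide, 12 mm high.

How it is judged:
By the outcome, as a careful person would: the job done as asked, in the order asked, and still so for the second after the job is handed in, with the robot touching nothing.
It also fails if it takes over 67 s, if anything falls off the work surface, if the arm or the gripper's body presses on something with over 40 N, if the wrist force passes 120 N, or if a joint passes its speed limit or range.

ROBOT

A 6-joint arm with a two-finger parallel gripper is mounted at the origin on the work surface. World frame = base frame: x ahead of the robot, y to its left, z up, the work surface at z = 0. Lengths are in m, angles in degrees, forces in N, time in s.
With the tool pointing down it reaches from about 0.4 to 0.825 m from the base axis. Payload 7 kg.
Tool frame: the origin (TCP) lies between the finger pads; the fingertips stand 14 mm ahead of it and the grasp point (between the pads) lies 5 mm behind it; z points along the fingers, y is the line along which they close (so a half turn about z gives the same grasp; the last joint's range is limited). The gripper opens to 88 mm and grips with 3 to 60 N. Pads are 19 mm wide; open, the fingers measure 130 mm over their backs; the gripper's body (78 mm by 193 mm) begins 47 mm behind the grasp point.
Start: joints at [-52.592, 20.546, 0.682, 0, -70.136, -16.507], TCP at [0.241, -0.631, 0.241] pointing down, gripper open.
Joint ranges: [-176.03, 176.03], [-82.01, 121.73], [-58.28, 71.71], [-173.87, 95.51], [-174.79, -0.11], [-173.66, 173.66]. Speed limits (degrees/s): [136.94, 136.94, 172.46, 180, 180, 180].

INTERFACE

Orientations are given as [roll, pitch, yaw] about the fixed x, y, z axes, in that order (R = Rz(yaw) Ry(pitch) Rx(roll)).
In Python, from plant import status, cams, job gives the robot as it stands. The module is installed in compiled form; this text tells all that it offers.
- The arm moves only by the tool step_arm, never from a script. Its arguments are lists of equal length, an entry for each row: "xyz": the shift along the tool's x, y, z each as a share of 20 cm, from -1 to 1, a list of three; "yaw": the turn about the tool's z as a share of 360 degrees, from -1 to 1; "claw": the closure, from -1 (fully open) to 1 (shut). A call has 1 to 20 rows; each row is the pose to reach, as a shift and turn from the pose commanded when the call began, along the tool's axes at that moment, turning the shorter way round; what a row does not reach only later rows make up. A row lasts 1/12 s, in which the tool goes at most 41.7 mm and 7.16 degrees, less where a joint would pass 70% of its speed; a pose out of reach is approached as far as the arm can. A call with a number of a shift or a turn outside -1 to 1 is refused whole. A call with a gripper value outside its range is refused whole. The fingers move at their own pace and stop on an object; "grip_force" is the grip in N (left out, the last holds). Time passes only in rows, so rows that repeat a pose let the fingers close. It gives the time, the measured TCP pose, the force, the opening and the grip force at its end, in the units of the state.
- status.get_state(): the state, without advancing time (a new reading comes with each control period).
- cams.capture(name): name is "side" or "top"; returns (picture, depth): 480x640x3 uint8, blue, green, red; 480x640 float32, m along the optical axis (not along the pixel's ray), 0 where there is no reading.
- cams.calibration(name): a dict with "mtx" (3x3 intrinsics, pixels), "camera_from_world" (4x4, takes a point from world to camera coordinates). Camera axes: x right, y down, z forward; pixel columns grow to the right and rows downward; lengths in m; the calibration is good to about 2 mm. A picture is of the moment at which its call begins. calibration takes no time and is no camera call.
- job.close_job(): hands the job in; it is judged then, once.
The state is a dict: "time_s": time; "joints": joint angles; "qd": joint speeds; "joint_torque": joint torques, N m; "tcp_pos": TCP position; "eef_rot": TCP orientation; "contact_force": force on the tool from outside, world axes, zero at the start; "moment": the same for the moment, N m; "gripper_width": finger opening in m; "gripper_force": force on a finger pad.
Only numpy, scipy, OpenCV 4.12 (cv2) and the standard library are available. Lean on these libraries where they do the work, as an engineer would, in place of code of your own. Each camera call takes 0.05 s, during which the arm holds its last target. There are 200 camera calls.

## Working session

There is one attempt and no reset: what is moved stays moved. The work goes in short steps, Python scripts to look and compute and a tool call to move; the robot and the scene stay as the last step left them, time stands still between calls to the robot, and variables do not carry over. Pictures are saved under pics/ and viewed, at most 10 in all, crops included, and the job is handed in when it is done.

Besides the shell and the picture viewer there is one more tool, called after "Emit:" by a JSON object that holds its "op" and its "data". step_arm: Moves the arm, as the interface text tells. Shift numbers are shares of 20 cm and turn numbers shares of 360 degrees, none past 1 either way. Its arguments: {"type":"object","properties":{"xyz":{"type":"array"},"yaw":{"type":"array"},"claw":{"type":"array"},"grip_force":{"type":"number"}},"required":["xyz","yaw","claw"]}

```bash
mkdir -p pics
cat > h.py <<'E'
import numpy as np, cv2
from plant import status, cams, job
def cap(n,tag):
    im,d=cams.capture(n); cv2.imwrite(f'pics/{tag}.png',im); np.savez(f'pics/{tag}.npz',im=im,d=d); return im,d
def world(n,uv,depth):
    c=cams.calibration(n);K=c['mtx'];T=np.linalg.inv(c['camera_from_world'])
    uv=np.atleast_2d(uv).astype(float);z=np.broadcast_to(depth,len(uv))
    p=np.c_[(uv[:,0]-K[0,2])/K[0,0]*z,(uv[:,1]-K[1,2])/K[1,1]*z,z]
    return p@T[:3,:3].T+T[:3,3]
def cloud(n,d):
    v,u=np.mgrid[:480,:640]
    return world(n,np.c_[u.ravel(),v.ravel()],d.ravel()).reshape(480,640,3)
def plane(n,uv,h):
    a=world(n,uv,0.);b=world(n,uv,1.)
    t=(h-a[:,2])/(b[:,2]-a[:,2]);return a+(b-a)*t[:,None]
def proj(n,P):
    c=cams.calibration(n);T=c['camera_from_world'];p=np.atleast_2d(P)@T[:3,:3].T+T[:3,3];q=p@np.asarray(c['mtx']).T
    return q[:,:2]/q[:,2:]
E
python3 - <<'E'
from h import *
print(status.get_state())
for n in('top','side'):
    cap(n,n+'0');c=cams.calibration(n);print(np.linalg.inv(c['camera_from_world']).round(3),c['mtx'])
E
```

```text
{'time_s': 0.0, 'joints': array([-5.25918586e+01,  2.05925329e+01,  6.32979384e-01, -2.04676108e-02,
       -7.01373695e+01, -1.65064045e+01]), 'qd': array([-0.08000856,  0.05329902,  0.06159885,  0.11692024,  0.09264542,
       -0.06849973]), 'joint_torque': array([-2.02676752e-04, -5.82715738e+01,  2.93034106e+01,  6.99654311e+00,
        6.91700276e-03, -1.61505550e-04]), 'tcp_pos': array([ 0.24061321, -0.63014103,  0.23960317]), 'eef_rot': array([ 1.79901604e+02, -9.09298729e-03, -1.59105226e+02]), 'contact_force': array([ 0.24837402, -0.71550021,  0.34110182]), 'moment': array([0.02912648, 0.0626524 , 0.00166142]), 'gripper_force': 0.0, 'gripper_width': 0.08772500289867155}
[[ 0.025 -0.981  0.193  0.291]
 [-1.    -0.028 -0.012 -0.04 ]
 [ 0.017 -0.192 -0.981  1.488]
 [ 0.     0.     0.     1.   ]] [[523.22768646   0.         321.1618907 ]
 [  0.         523.22768646 226.38663627]
 [  0.           0.           1.        ]]
[[-0.87  -0.326  0.369 -0.015]
 [-0.493  0.584 -0.645  0.902]
 [-0.005 -0.743 -0.669  1.138]
 [ 0.     0.     0.     1.   ]] [[607.46914114   0.         320.65188419]
 [  0.         607.46914114 235.12528872]
 [  0.           0.           1.        ]]
```

View pics/top0.png

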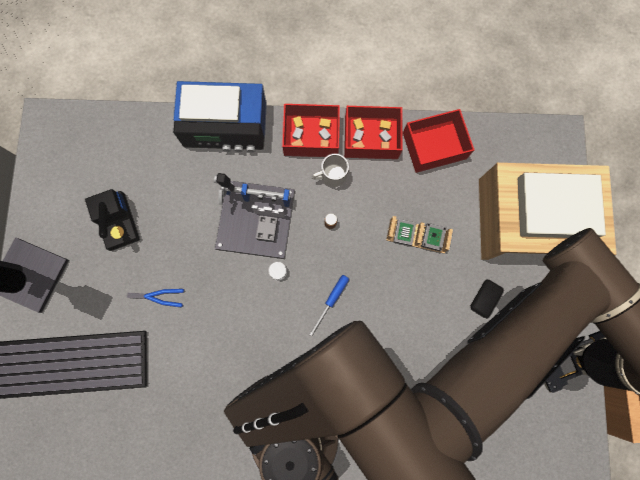

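View pics/side0.png

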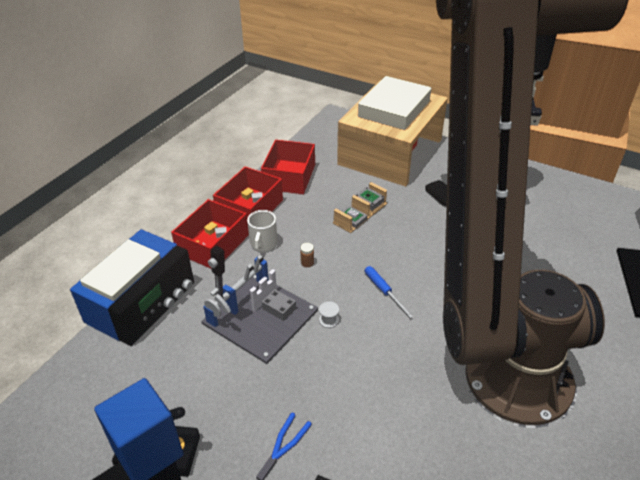

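The top view shows the press around (255,218), with the lower frame at (267,228) and the raised lever at (224,182). The cradle is at (420,235). Its right bay (436,237) holds the board tray and its left bay (405,233) the finned look-alike. The side view agrees. I'll zoom in on both.

Run:
```python
from h import *
a=np.load('pics/top0.npz')['im'];b=np.load('pics/side0.npz')['im']
f=lambda im,x,y,w,h,s:cv2.resize(im[y:y+h,x:x+w],None,fx=s,fy=s,interpolation=cv2.INTER_CUBIC)
c1=f(a,205,165,100,100,4);c2=f(a,380,205,80,60,5);c3=f(b,195,240,130,125,3)
out=np.zeros((600,800,3),np.uint8)
out[:300,:400]=c2;out[:375,400:790]=c3
c1=f(a,205,170,100,75,4);out[300:600,:400]=c1
out[380:600,400:640]=f(b,325,175,80,55,4)[:220,:240] if 0 else f(b,330,178,60,55,4)
cv2.imwrite('pics/crop1.png',out)
for n in('top','side'):
    z=np.load(f'pics/{n}0.npz');P=cloud(n,z['d'])
    if n=='top':
        for (u,v) in[(267,228),(250,240),(283,240),(270,250),(224,182),(405,233),(436,237),(420,215),(331,219)]:print(n,u,v,P[v,u].round(3))
    else:
        for (u,v) in[(277,303),(290,325),(218,260),(265,266),(369,197)]:print(n,u,v,P[v,u].round(3))
```

```text
top 267 228 [ 0.291 -0.04   1.488]
top 250 240 [0.536 0.144 0.009]
top 283 240 [0.538 0.05  0.013]
top 270 250 [0.509 0.086 0.011]
top 224 182 [0.637 0.185 0.253]
top 405 233 [ 0.566 -0.298  0.023]
top 436 237 [ 0.554 -0.382  0.041]
top 420 215 [ 0.625 -0.345  0.003]
top 331 219 [ 0.594 -0.084  0.057]
side 277 303 [0.563 0.107 0.039]
side 290 325 [0.513 0.13  0.012]
side 218 260 [0.637 0.206 0.233]
side 265 266 [0.636 0.045 0.076]
side 369 197 [ 0.551 -0.37   0.039]
```

View pics/crop1.png

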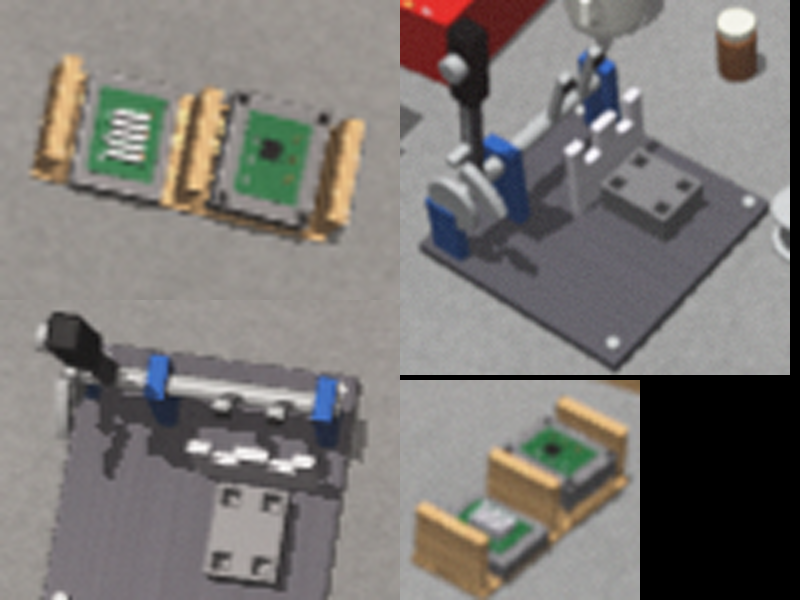

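The crop shows the four nest sockets, with the nest's x running up the image, and the comb behind them. The raised lever's button is on the left (+y) flank. The board tray sits in the -y bay. I'll fit rectangles to the tray, nest, plate and cradle.

Run:
```python
from h import *
def rect(pts,l):
    r=cv2.minAreaRect(pts[:,:2].astype(np.float32)*1000);print(l,len(pts),np.round(r[0],1),np.round(r[1],1),round(r[2],1),'mean',pts.mean(0).round(4))
for n in('top','side'):
    z=np.load(f'pics/{n}0.npz');P=cloud(n,z['d']);im=z['im'].astype(int);hsv=cv2.cvtColor(z['im'],cv2.COLOR_BGR2HSV).astype(int)
    X,Y,Z=P[...,0],P[...,1],P[...,2]
    def big(m):
        k,l,s,_=cv2.connectedComponentsWithStats(m.astype(np.uint8));i=1+np.argmax(s[1:,4]);return l==i
    def both(m,h,l):
        m=big(m);v,u=np.nonzero(m);rect(P[m],n+' depth '+l)
        if h is not None: rect(plane(n,np.c_[u,v],h),n+' ray '+l)
    reg=lambda x0,x1,y0,y1:(X>x0)&(X<x1)&(Y>y0)&(Y<y1)
    both(reg(.45,.7,0,.24)&(Z>.006)&(Z<.018),.012,'plate')
    both(reg(.5,.61,.05,.16)&(Z>.03)&(Z<.05),.04,'nest')
    g=(hsv[...,0]>45)&(hsv[...,0]<85)&(hsv[...,1]>80)
    both(g&reg(.5,.62,-.43,-.345),.042,'trayboard')
    grey=(hsv[...,1]<110)|g
    both(grey&reg(.5,.62,-.45,-.33)&(Z>.032)&(Z<.048)&((hsv[...,0]<8)|(hsv[...,0]>28)|(hsv[...,1]<50)),.042,'traytop')
    w=(hsv[...,0]>8)&(hsv[...,0]<25)&(hsv[...,1]>70)&reg(.48,.64,-.46,-.24)&(Z>.046)
    k,l,s,_=cv2.connectedComponentsWithStats(w.astype(np.uint8))
    for i in range(1,k):
        if s[i,4]>25: v,u=np.nonzero(l==i);rect(plane(n,np.c_[u,v],.052),n+' wall');print(np.median(P[l==i],0))
    bl=(im.max(2)<60)&reg(.55,.75,.12,.3)&(Z>.1)
    if bl.any(): m=big(bl);print('grip',P[m].mean(0).round(4),P[m].min(0).round(4),P[m].max(0).round(4),m.sum(),np.argwhere(m).mean(0))
```

```text
top depth plate 3263 [599.6 131.7] [204.5 211. ] 84.9 mean [0.5829 0.139  0.0118]
top ray plate 3263 [599.3 131.5] [202.5 212.3] 83.9 mean [0.5829 0.1389 0.012 ]
top depth nest 372 [567.5  96.4] [51.1 67.4] 84.1 mean [0.5674 0.0961 0.0391]
top ray nest 372 [567.  96.] [50.7 67.2] 83.6 mean [0.5672 0.096  0.04  ]
top depth trayboard 180 [ 556. -376.] [34.9 47.9] 77.7 mean [ 0.5556 -0.3766  0.0425]
top ray trayboard 180 [ 555.9 -376.4] [34.1 46.4] 76.9 mean [ 0.5557 -0.3767  0.042 ]
top depth traytop 473 [ 555.8 -376.6] [57.2 69.4] 77.0 mean [ 0.5551 -0.3759  0.0414]
top ray traytop 473 [ 555.  -376.1] [57.4 69.4] 77.3 mean [ 0.555  -0.3758  0.042 ]
top wall 75 [ 579.8 -257.4] [10.3 60. ] 77.7 mean [ 0.5791 -0.257   0.052 ]
[ 0.57960004 -0.25656582  0.05198848]
top wall 78 [ 563.5 -336.4] [11.  61.3] 80.1 mean [ 0.5632 -0.3363  0.052 ]
[ 0.56313904 -0.33662126  0.05136458]
top wall 80 [ 547.6 -415.5] [10.7 59.7] 78.7 mean [ 0.5481 -0.4156  0.052 ]
[ 0.54816535 -0.41570545  0.05195922]
grip [0.6482 0.1882 0.2113] [0.6358 0.1806 0.1012] [0.6701 0.2029 0.259 ] 126 [182.28571429 225.420634
[... 422 characters left out ...]
trayboard 103 [ 552.5 -373.6] [31.9 45.2] 78.8 mean [ 0.5518 -0.3735  0.042 ]
side depth traytop 272 [ 549.7 -378.9] [60.5 79.4] 72.2 mean [ 0.5498 -0.3751  0.0389]
side ray traytop 272 [ 547.9 -370.4] [57.5 78.8] 71.9 mean [ 0.5483 -0.3716  0.042 ]
side wall 52 [ 542.4 -407.7] [16.8 59.6] 72.9 mean [ 0.5427 -0.4073  0.052 ]
[ 0.54451337 -0.41031458  0.04905869]
side wall 54 [ 559.2 -325.9] [18.2 57.7] 79.5 mean [ 0.5577 -0.3279  0.052 ]
[ 0.55857984 -0.33176103  0.04917762]
side wall 61 [ 575.8 -248.7] [15.1 59.1] 78.3 mean [ 0.5743 -0.2496  0.052 ]
[ 0.57681758 -0.25313067  0.0483038 ]
grip [0.6442 0.1992 0.2091] [0.6316 0.1857 0.1028] [0.6615 0.2096 0.2576] 343 [264.74344023 218.32944606]
```

```bash
cat > g.py <<'E'
# usage: g.py x y z yaw (target TCP, m/deg) [n rows for straight line]: shares from the commanded pose, then stores it (rounded)
import sys,json,os,numpy as np
f='cmd.json';p=np.array(json.load(open(f)) if os.path.exists(f) else [.241,-.631,.241,-159.099])
a=[float(v) for v in sys.argv[1:]]
for t in np.array(a).reshape(-1,4):
    y=np.radians(p[3]);tx=np.array([np.cos(y),np.sin(y),0]);ty=np.array([np.sin(y),-np.cos(y),0]);d=t[:3]-p[:3]
    s=np.round(np.array([tx@d,ty@d,-d[2]])/.2,3);w=round(-((t[3]-p[3]+180)%360-180)/360,4)
    rows=max(np.linalg.norm(d)/.0417,abs(w)*360/7.16)
    print('xyz',s,'yaw',w,'rows>=',round(rows,1))
    s=s*.2;p=np.r_[p[:3]+tx*s[0]+ty*s[1]-[0,0,s[2]],p[3]-w*360]
json.dump(list(p),open(f,'w'));print(p.round(4))
E
python3 g.py .37 -.44 .2 -102.5 .5555 -.3765 .14 -102.5
```

```text
xyz [-0.943  0.662  0.205] yaw -0.1572 rows>= 7.9
xyz [-0.511 -0.837  0.3  ] yaw -0.0 rows>= 4.9
[   0.5555   -0.3765    0.14   -102.507 ]
```

Emit:
{"op": "step_arm", "data": {"xyz": [[-0.943,0.662,0.205],[-0.943,0.662,0.205],[-0.943,0.662,0.205],[-0.943,0.662,0.205],[-0.943,0.662,0.205],[-0.943,0.662,0.205],[-0.943,0.662,0.205],[-0.943,0.662,0.205],[-0.943,0.662,0.205],[-0.943,0.662,0.205],[-0.943,0.662,0.205],[-0.943,0.662,0.205]], "yaw": [-0.1572,-0.1572,-0.1572,-0.1572,-0.1572,-0.1572,-0.1572,-0.1572,-0.1572,-0.1572,-0.1572,-0.1572], "claw": [-1,-1,-1,-1,-1,-1,-1,-1,-1,-1,-1,-1]}}

```text
time_s: 1.1
tcp_pos: [0.3694, -0.4398, 0.1994]
eef_rot: [180.0, 0.0, -102.7]
contact_force: [-0.0, -0.1, -0.2]
gripper_width: 0.0876
gripper_force: 0.0
```

Emit:
{"op": "step_arm", "data": {"xyz": [[-0.511,-0.837,0.3],[-0.511,-0.837,0.3],[-0.511,-0.837,0.3],[-0.511,-0.837,0.3],[-0.511,-0.837,0.3],[-0.511,-0.837,0.3],[-0.511,-0.837,0.3],[-0.511,-0.837,0.3],[-0.511,-0.837,0.3],[-0.511,-0.837,0.3]], "yaw": [0,0,0,0,0,0,0,0,0,0], "claw": [-1,-1,-1,-1,-1,-1,-1,-1,-1,-1]}}

```text
time_s: 1.93
tcp_pos: [0.5545, -0.3768, 0.1404]
eef_rot: [-179.9, -0.0, -102.6]
contact_force: [-0.7, -0.9, 0.8]
gripper_width: 0.0874
gripper_force: 0.0
```

Emit:
{"op": "step_arm", "data": {"xyz": [[0,0,0.15],[0,0,0.3],[0,0,0.4],[0,0,0.47],[0,0,0.52],[0,0,0.56],[0,0,0.56],[0,0,0.56]], "yaw": [0,0,0,0,0,0,0,0], "claw": [-1,-1,-1,-1,-1,-1,-1,-1]}}

```text
time_s: 2.6
tcp_pos: [0.5554, -0.3764, 0.0282]
eef_rot: [-180.0, -0.0, -102.5]
contact_force: [0.4, 0.4, 0.6]
gripper_width: 0.0873
gripper_force: 0.0
```

Run:
```python
from h import *
cap('side','s1');cap('top','t1')
a=np.load('pics/top0.npz')['im'];a=np.load('pics/t1.npz')['im'];b=np.load('pics/s1.npz')['im']
f=lambda im,x,y,w,h,s:cv2.resize(im[y:y+h,x:x+w],None,fx=s,fy=s,interpolation=cv2.INTER_CUBIC)
cv2.imwrite('pics/c2.png',np.hstack([f(a,380,190,100,100,4),f(b,320,120,100,100,4)]))
p=status.get_state()['tcp_pos'];print(p,proj('top',p),proj('side',p))
```

```text
[ 0.55595701 -0.37650264  0.0288271 ] [[433.03217741 237.03681139]] [[368.33263178 197.969077  ]]
```

View pics/c2.png

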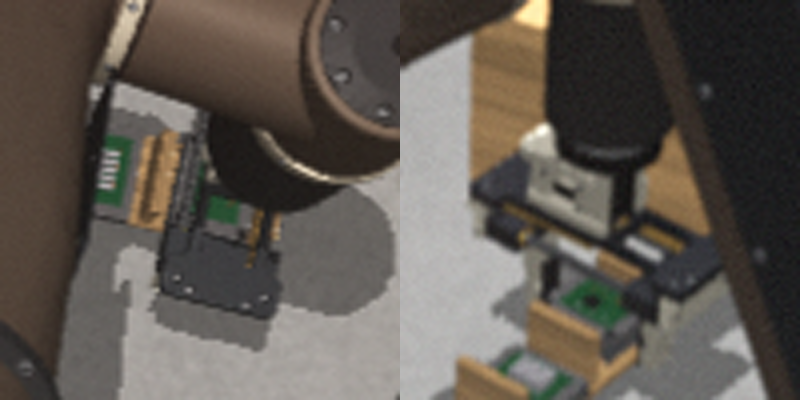

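The fingers straddle the tray's ends inside the bay (side crop, about (600,300)). Closing and lifting.

Emit:
{"op": "step_arm", "data": {"xyz": [[0,0,0],[0,0,0],[0,0,0],[0,0,0],[0,0,0],[0,0,0],[0,0,0],[0,0,0]], "yaw": [0,0,0,0,0,0,0,0], "claw": [1,1,1,1,1,1,1,1], "grip_force": 25}}

```text
time_s: 3.37
tcp_pos: [0.5556, -0.3762, 0.0279]
eef_rot: [-180.0, -0.0, -102.5]
contact_force: [-1.4, 1.8, 3.6]
gripper_width: 0.0678
gripper_force: 25.0
```

Emit:
{"op": "step_arm", "data": {"xyz": [[0,0,-0.05],[0,0,-0.1],[0,0,-0.2],[0,0,-0.35],[0,0,-0.5],[0,0,-0.5],[0,0,-0.5]], "yaw": [0,0,0,0,0,0,0], "claw": [1,1,1,1,1,1,1]}}

```text
time_s: 3.95
tcp_pos: [0.5565, -0.3765, 0.1307]
eef_rot: [-179.7, -0.0, -102.5]
contact_force: [-0.1, -0.1, -3.2]
gripper_width: 0.068
gripper_force: 25.0
```

```bash
echo '[0.5555,-0.3765,0.128,-102.507]'>cmd.json; python3 g.py .48 -.2 .128 -102.5 .48 -.2 .023 -102.5
```

```text
xyz [-0.78  0.56 -0.  ] yaw -0.0 rows>= 4.6
xyz [ 0.    -0.     0.525] yaw -0.0 rows>= 2.5
[ 4.79900e-01 -1.99900e-01  2.30000e-02 -1.02507e+02]
```

Emit:
{"op": "step_arm", "data": {"xyz": [[-0.1,0.07,0],[-0.3,0.21,0],[-0.5,0.36,0],[-0.65,0.46,0],[-0.75,0.54,0],[-0.78,0.56,0],[-0.78,0.56,0.05],[-0.78,0.56,0.2],[-0.78,0.56,0.35],[-0.78,0.56,0.45],[-0.78,0.56,0.5],[-0.78,0.56,0.52],[-0.78,0.56,0.53],[-0.78,0.56,0.53]], "yaw": [0,0,0,0,0,0,0,0,0,0,0,0,0,0], "claw": [1,1,1,1,1,1,1,1,1,1,1,1,1,1]}}

```text
time_s: 5.12
tcp_pos: [0.4781, -0.2, 0.0218]
eef_rot: [179.8, -0.0, -102.5]
contact_force: [-4.2, 0.0, 4.8]
gripper_width: 0.0678
gripper_force: 25.0
```

Emit:
{"op": "step_arm", "data": {"xyz": [[0,0,0],[0,0,0],[0,0,0],[0,0,0],[0,0,0],[0,0,-0.2],[0,0,-0.4],[0,0,-0.4],[0,0,-0.4],[0,0,-0.4],[0,0,-0.4],[0,0,-0.4],[0,0,-0.4],[0,0,-0.4],[0,0,-0.4],[0,0,-0.4],[0,0,-0.4],[0,0,-0.4],[0,0,-0.4],[0,0,-0.4]], "yaw": [0,0,0,0,0,0,0,-0.25,-0.25,-0.25,-0.25,-0.25,-0.25,-0.25,-0.25,-0.25,-0.25,-0.25,-0.25,-0.25], "claw": [-1,-1,-1,-1,-1,-1,-1,-1,-1,-1,-1,-1,-1,-1,-1,-1,-1,-1,-1,-1]}}

```text
time_s: 6.78
tcp_pos: [0.4798, -0.1995, 0.1016]
eef_rot: [-180.0, -0.0, -12.1]
contact_force: [-0.6, 0.3, -0.4]
gripper_width: 0.0875
gripper_force: 0.0
```

```bash
echo '[0.4799,-0.1999,0.102,-12.507]'>cmd.json
python3 - <<'E'
from h import *
s=status.get_state();print(s['tcp_pos'],s['eef_rot'],s['joints'])
cap('side','s2');cap('top','t2')
a=np.load('pics/t2.npz')['im'];b=np.load('pics/s2.npz')['im']
f=lambda im,x,y,w,h,s:cv2.resize(im[y:y+h,x:x+w],None,fx=s,fy=s,interpolation=cv2.INTER_CUBIC)
c,d=proj('top',[.48,-.2,.04])[0].astype(int),proj('side',[.48,-.2,.04])[0].astype(int)
cv2.imwrite('pics/c3.png',np.hstack([f(a,c[0]-50,c[1]-50,100,100,4),f(b,d[0]-50,d[1]-50,100,100,4)]))
E
```

```text
[ 0.47983095 -0.19949891  0.10162174] [-1.79996939e+02 -1.00483179e-02 -1.21057226e+01] [-9.17100523e-01  1.39162388e+01 -2.92362659e+01 -1.44414368e-03
 -4.68370439e+01  7.88123660e+01]
```

View pics/c3.png

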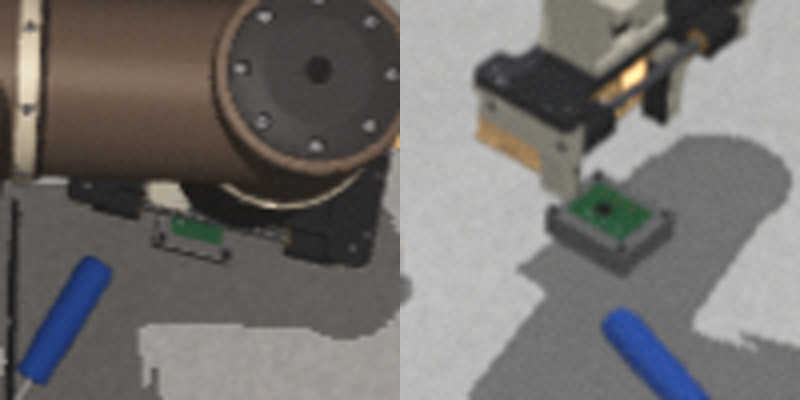

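The tray stands on its posts on clear bench, with the open gripper turned 90° above it. Before regripping I'll refine the nest with sub-pixel edges.

Run:
```python
from h import *
im=np.load('pics/top0.npz')['im'];S=8
def fit(im,n,c,h,lo,r=22):
    u,v=proj(n,c)[0].astype(int);x0,y0=u-r,v-r
    g=cv2.cvtColor(im[y0:y0+2*r,x0:x0+2*r],cv2.COLOR_BGR2GRAY);G=cv2.resize(g,None,fx=S,fy=S,interpolation=cv2.INTER_CUBIC)
    t=lo
    cs,_=cv2.findContours((G>t).astype(np.uint8),cv2.RETR_EXTERNAL,cv2.CHAIN_APPROX_NONE)
    # contour containing centre
    cs=[k for k in cs if cv2.pointPolygonTest(k,(float(r*S),float(r*S)),True)>-40]
    k=max(cs,key=cv2.contourArea)[:,0,:]
    p=plane(n,(k+.5)/S-.5+[x0,y0],h)[:,:2].astype(np.float32)*1000
    q=cv2.minAreaRect(p);print(n,t,np.round(q[0],1),np.round(q[1],1),round(q[2],2))
g=cv2.cvtColor(im,cv2.COLOR_BGR2GRAY);u,v=proj('top',[.567,.096,.04])[0].astype(int);print(u,v);print(g[v-16:v+17:2,u-12:u+13])
for t in(110,120,130):fit(im,'top',[.567,.096,.04],.04,t)
b=np.load('pics/side0.npz')['im']
g=cv2.cvtColor(b,cv2.COLOR_BGR2GRAY);u,v=proj('side',[.567,.096,.04])[0].astype(int);print(u,v);print(g[v-14:v+15:2,u-24:u+24:2])
for t in(105,115,125):fit(b,'side',[.567,.096,.04],.04,t,26)
```

```text
266 227
[[ 84  80  82  82  83  83  99 119 120 120 108  85  81  83  83  84  81  87
  128 164 198 235 235 228 202]
 [108  90  84  79  79  80  81  81  81  79  81  82  81  82  83  82  81  83
   82  83  83  96 118 134 138]
 [115 112 109 113 100  82  98  95  93  76  79  81  80  74  75  78  75  82
   79  83  80  81  82  79  80]
 [114 114 112 112 119 134 128  78  74  91 110 144 163 164 162 162 160 148
  135 128 109  97  90  68  65]
 [110 113 111 114 129 145 112  74 118 145 116 149 165 162 162 162 136  64
   53  55  71 115 138  86 114]
 [112 114 112 113 132 160 138 112 127 135 141 156 164 163 164 156 124  76
  119 162 152 134 110  54  64]
 [113 116 114 120 139 163 165 164 162 165 164 165 164 166 163 164 162 160
  149 146 140 136  85  57  65]
 [114 114 113 126 156 165 166 164 167 165 167 163 163 164 163 163 163 161
  162 164 163 140  65  61  85]
 [114 113 111 131 165 165 163 165 165 165 163 164 165 164 164 165 162 164
  164 163 163 133  55  66  86]
 [113 114 118 142 165 165 165 167 165 166 167 163 166 164 166 165 164 164
  165 165 153 106  56  63  82]
 [114 113 128 158 166 165 164 166 165 163 
[... 1759 characters left out ...]
 122 146 140 140 138 137 142 139 143 138 109
   90 116  70  92  98 100]
 [105 103 102  98  76  68  74 102 135 140 143 145 140 139 137 143 141 142
  123  71  59  90 101 101]
 [104 102  94  78  78  66  71  65  76 116 143 142 140 121  96 124 140 128
   73  61  58  63  91  99]
 [116  99  85  89  91  73  68  65  69  69  82 117 130  78  61  90 122  73
   63  57  63  85  94 105]
 [109  94 101 102  97  97  88  74  69  68  70  71  92 122 105 116  75  58
   63  64  98 105 100 102]
 [101 102 101 100  96  99 103  92  81  68  66  66  68  73 100  71  61  62
   62  82 103  96  99 102]]
side 105 [565.4  97.4] [54.7 69.6] 84.31
side 115 [564.9  98.3] [51.  66.5] 83.86
side 125 [564.4  98.6] [48.9 64.1] 84.57
```

Emit:
{"op": "step_arm", "data": {"xyz": [[-0.025,0,0.15],[-0.025,0,0.3],[-0.025,0,0.36],[-0.025,0,0.395],[-0.025,0,0.395],[-0.025,0,0.395],[-0.025,0,0.395],[-0.025,0,0.395],[-0.025,0,0.395],[-0.025,0,0.395],[-0.025,0,0.395],[-0.025,0,0.395],[-0.025,0,0.395]], "yaw": [0,0,0,0,0,0,0,0,0,0,0,0,0], "claw": [-1,-1,-1,-1,-1,1,1,1,1,1,1,1,1], "grip_force": 20}}

```text
time_s: 7.97
tcp_pos: [0.4752, -0.1984, 0.0231]
eef_rot: [-180.0, -0.0, -12.5]
contact_force: [-0.7, 1.1, 6.9]
gripper_width: 0.0557
gripper_force: 20.0
```

Emit:
{"op": "step_arm", "data": {"xyz": [[0,0,0],[0,0,0],[0,0,0],[0,0,0],[0,0,0],[0,0,-0.2],[0,0,-0.4],[0,0,-0.6],[0,-0.2,-0.7],[0,-0.4,-0.7],[0,-0.6,-0.7],[0,-0.8,-0.7],[0,-1,-0.7],[0,-1,-0.7]], "yaw": [0,0,0,0,0,0,0,0,0,0,0,0,0,0], "claw": [-1,-1,-1,-1,-1,-1,-1,-1,-1,-1,-1,-1,-1,-1]}}

```text
time_s: 9.13
tcp_pos: [0.52, 0.002, 0.1629]
eef_rot: [-179.9, -0.1, -12.3]
contact_force: [0.6, -0.8, 0.2]
gripper_width: 0.0878
gripper_force: 0.0
```

```bash
cat > fit.py <<'E'
from h import *
S=8
def fit(im,n,c,h,t,r=22,mask=None):
    u,v=proj(n,c)[0].astype(int);x0,y0=u-r,v-r
    g=cv2.cvtColor(im[y0:y0+2*r,x0:x0+2*r],cv2.COLOR_BGR2GRAY);G=cv2.resize(g,None,fx=S,fy=S,interpolation=cv2.INTER_CUBIC)
    m=(G>t).astype(np.uint8)
    if mask is not None: m=cv2.resize(mask(im[y0:y0+2*r,x0:x0+2*r]).astype(np.float32),None,fx=S,fy=S,interpolation=cv2.INTER_LINEAR)>.5
    cs,_=cv2.findContours(m.astype(np.uint8),cv2.RETR_EXTERNAL,cv2.CHAIN_APPROX_NONE)
    cs=[k for k in cs if cv2.pointPolygonTest(k,(float(r*S),float(r*S)),True)>-60]
    k=max(cs,key=cv2.contourArea)[:,0,:]
    p=plane(n,(k+.5)/S-.5+[x0,y0],h)[:,:2].astype(np.float32)*1000
    q=cv2.minAreaRect(p);print(n,t,np.round(q[0],1),np.round(q[1],1),round(q[2],2))
grn=lambda i:(lambda h:(h[...,0]>45)&(h[...,0]<85)&(h[...,1]>70))(cv2.cvtColor(i,cv2.COLOR_BGR2HSV))
E
python3 - <<'E'
from fit import *
for n in('top','side'):
    im,d=cap(n,n+'3')
    fit(im,n,[.48,-.2,.036],.036,0,26,grn)
    P=cloud(n,d);g=grn(im)&(abs(P[...,0]-.48)<.08)&(abs(P[...,1]+.2)<.08);print(P[g].mean(0),g.sum(), P[g].std(0))
    b=np.load(f'pics/{n}0.npz')['im'];fit(b,n,[.5555,-.3765,.042],.042,0,22,grn)
im=np.load('pics/top3.npz')['im']
for t in(115,130,140):fit(im,'top',[.48,-.2,.036],.036,t,26)
u,v=proj('top',[.48,-.2,.036])[0].astype(int);print(u,v);print(cv2.cvtColor(im,cv2.COLOR_BGR2GRAY)[v-18:v+19:2,u-16:u+17])
E
```

```text
top 0 [ 479.  -198.9] [36.3 49.8] 76.33
[ 0.48079216 -0.20123496  0.03593598] 189 [0.01870167 0.0163423  0.00373629]
top 0 [ 556.3 -376.6] [36.9 49.5] 77.22
side 0 [ 475.6 -196.5] [36.9 49.1] 76.69
[ 0.47787514 -0.2001194   0.03338907] 147 [0.016975   0.01497336 0.00304487]
side 0 [ 552.7 -372.7] [37.2 48. ] 78.76
top 115 [ 483.9 -199.5] [146.2 147.2] 1.5
top 130 [ 483.8 -199.1] [146.1 146.4] 1.5
top 140 [ 483.8 -199.1] [146.1 146.4] 1.5
371 261
[[157 159 157 152 156 159 159 157 154 152 152 153 156 157 157 155 151 150
  151 154 152 153 154 151 151 150 152 152 154 152 149 152 152]
 [158 160 159 159 153 153 155 157 155 154 156 153 154 153 157 155 156 155
  154 155 151 153 155 157 158 155 154 155 151 155 154 154 154]
 [151 153 158 156 156 155 153 155 155 153 155 157 154 156 154 153 153 153
  152 152 157 157 156 156 154 156 156 151 154 158 153 155 157]
 [155 156 154 157 153 151 154 153 150 125 118 146 151 135 141 156 150 150
  151 151 147 149 150 154 157 157 157 148 151 154 151 156 154]
 [156 153 151 153 153 151 153 136 120 148 103 132 159 160 160 161 159 159
  162 163 146 133 138 154 15
[... 1253 characters left out ...]
5 154 154 153]
 [114 147 143 133 138 101 102 145 166 163 162 159 162 164 162 158 141 124
  130 126 133 154 159 153 125 115 152 154 154 154 154 154 153]
 [124 152 154 142 101  92  86  69  58  63  92 139 177 166 156 160 165 161
  161 159 146 112 128 118  89 119 154 156 155 152 149 150 150]
 [152 151 150 153 151 150 151 151 153 155 139 103 101  90  76  63  56  67
   96 137 160 108  95 109 119 152 152 153 152 153 154 155 154]
 [156 155 153 149 151 149 153 153 152 150 148 144 148 147 158 157 139 104
  102 104 100  94  92  93 118 153 152 154 153 153 153 150 153]
 [145 147 149 152 150 150 151 149 154 154 160 156 154 152 154 151 152 152
  154 153 151 152 154 153 155 156 154 154 156 154 152 152 155]]
```

Emit:
{"op": "step_arm", "data": {"xyz": [[0,0.2,0],[0,0.4,0],[0,0.6,0],[0,0.8,0],[0,0.95,0],[0,1,0],[0,1,0.15],[0,1,0.35],[0,1,0.55],[0,1,0.66],[0,1,0.7],[0,1,0.7],[0,1,0.7],[0,1,0.7],[0,1,0.7],[0,1,0.7],[0,1,0.7],[0,1,0.7],[0,1,0.7]], "yaw": [0,0,0,0,0,0,0,0,0,0,0,0,0,0,0,0,0,0,0], "claw": [-1,-1,-1,-1,-1,-1,-1,-1,-1,-1,-1,-1,1,1,1,1,1,1,1], "grip_force": 25}}

```text
time_s: 10.82
tcp_pos: [0.4754, -0.1984, 0.0233]
eef_rot: [-180.0, -0.1, -12.5]
contact_force: [-0.8, 1.9, 5.6]
gripper_width: 0.056
gripper_force: 25.0
```

```bash
python3 - <<'E'
import numpy as np,json
y=np.radians(-6.2);n=np.array([.5683,.0958]);t=n-.005*np.array([np.cos(y),np.sin(y)]);print(t)
json.dump([.4750,-.1988,.163,-12.507],open('cmd.json','w'))
E
python3 g.py .52 -.05 .163 -6.2 .5633 .0963 .163 -6.2 .5633 .0963 .085 -6.2
```

```text
[0.56332925 0.09634   ]
xyz [ 0.059 -0.775 -0.   ] yaw -0.0175 rows>= 3.7
xyz [ 0.136 -0.751 -0.   ] yaw -0.0 rows>= 3.7
xyz [-0.    0.    0.39] yaw -0.0 rows>= 1.9
[ 0.5634  0.0963  0.085  -6.207 ]
```

Emit:
{"op": "step_arm", "data": {"xyz": [[0,0,-0.1],[0,0,-0.25],[0,0,-0.4],[0,0,-0.6],[0,0,-0.7],[0.01,-0.1,-0.7],[0.02,-0.3,-0.7],[0.04,-0.5,-0.7],[0.05,-0.65,-0.7],[0.06,-0.74,-0.7],[0.059,-0.775,-0.7],[0.059,-0.775,-0.7],[0.059,-0.775,-0.7]], "yaw": [0,0,0,0,0,-0.0175,-0.0175,-0.0175,-0.0175,-0.0175,-0.0175,-0.0175,-0.0175], "claw": [1,1,1,1,1,1,1,1,1,1,1,1,1]}}

```text
time_s: 11.9
tcp_pos: [0.5194, -0.0497, 0.1622]
eef_rot: [180.0, 0.1, -6.2]
contact_force: [-0.0, -0.8, -1.9]
gripper_width: 0.0557
gripper_force: 25.0
```

Emit:
{"op": "step_arm", "data": {"xyz": [[0.02,-0.1,0],[0.06,-0.3,0],[0.1,-0.5,0],[0.12,-0.65,0],[0.136,-0.73,0],[0.136,-0.751,0],[0.136,-0.751,0],[0.136,-0.751,0.15],[0.136,-0.751,0.28],[0.136,-0.751,0.36],[0.136,-0.751,0.39],[0.136,-0.751,0.39],[0.136,-0.751,0.39]], "yaw": [0,0,0,0,0,0,0,0,0,0,0,0,0], "claw": [1,1,1,1,1,1,1,1,1,1,1,1,1]}}

```text
time_s: 12.98
tcp_pos: [0.5635, 0.0957, 0.0852]
eef_rot: [180.0, -0.0, -6.3]
contact_force: [0.4, 0.3, -1.2]
gripper_width: 0.0559
gripper_force: 25.0
```

Run:
```python
from h import *
s=status.get_state();print(s['tcp_pos'],s['eef_rot'],s['contact_force'],s['joints'].round(1))
cap('side','s4');cap('top','t4')
a=np.load('pics/t4.npz')['im'];b=np.load('pics/s4.npz')['im']
f=lambda im,x,y,w,h,s:cv2.resize(im[y:y+h,x:x+w],None,fx=s,fy=s,interpolation=cv2.INTER_CUBIC)
c,d=proj('top',[.568,.096,.05])[0].astype(int),proj('side',[.568,.096,.06])[0].astype(int)
cv2.imwrite('pics/c4.png',np.hstack([f(a,c[0]-40,c[1]-50,80,100,5),f(b,d[0]-40,d[1]-60,80,100,5)]))
```

```text
[0.5635181  0.09573367 0.08520795] [ 1.79989598e+02 -1.94954557e-02 -6.25574034e+00] [ 0.40409127  0.31413823 -1.24154696] [ 29.3  19.4 -23.7   0.  -46.9  54.5]
```

View pics/c4.png

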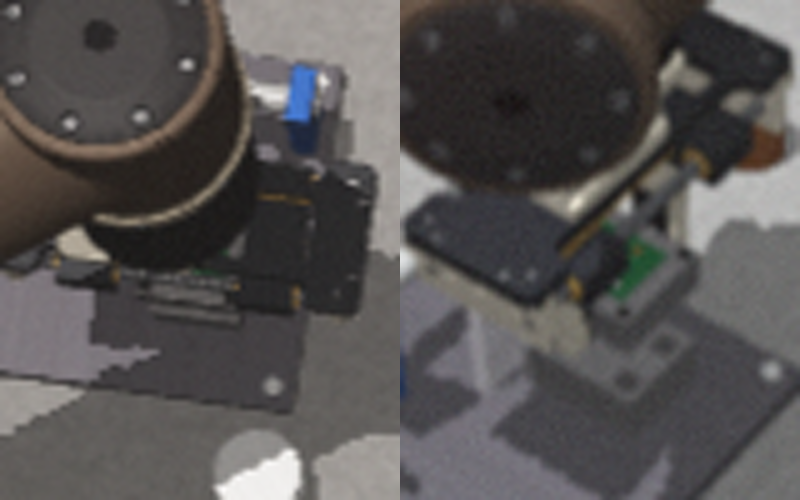

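The tray is held level over the frame, its front sockets just visible at (625,380) and (663,343) in the crop. Descending slowly.

Emit:
{"op": "step_arm", "data": {"xyz": [[0,0,0.05],[0,0,0.09],[0,0,0.11],[0,0,0.12],[0,0,0.13],[0,0,0.14],[0,0,0.14]], "yaw": [0,0,0,0,0,0,0], "claw": [1,1,1,1,1,1,1]}}

```text
time_s: 13.67
tcp_pos: [0.5631, 0.0967, 0.0562]
eef_rot: [180.0, 0.0, -6.2]
contact_force: [-0.9, -0.2, -1.7]
gripper_width: 0.0558
gripper_force: 25.0
```

The posts are 7 mm into the sockets with no contact force. Seating.

Emit:
{"op": "step_arm", "data": {"xyz": [[0,0,0.012],[0,0,0.024],[0,0,0.034],[0,0,0.04],[0,0,0.045],[0,0,0.045]], "yaw": [0,0,0,0,0,0], "claw": [1,1,1,1,1,1]}}

```text
time_s: 14.17
tcp_pos: [0.5633, 0.0968, 0.0496]
eef_rot: [-180.0, -0.0, -6.2]
contact_force: [-8.2, 0.2, 18.6]
gripper_width: 0.0556
gripper_force: 25.0
```

Emit:
{"op": "step_arm", "data": {"xyz": [[0,0,0],[0,0,0],[0,0,0],[0,0,0],[0,0,0],[0,0,-0.1],[0,0,-0.3],[0,0,-0.5],[0,0,-0.7],[0,0,-0.9],[0,0,-1],[0,0,-1],[-0.3,0.3,-1],[-0.6,0.6,-1],[-0.6,0.6,-1],[-0.6,0.6,-1]], "yaw": [0,0,0,0,0,0,0,0,0,0,0,0,0,0,0,0], "claw": [-1,-1,-1,-1,-1,-1,-1,-1,-1,-1,-1,-1,-1,-1,-1,-1]}}

```text
time_s: 15.5
tcp_pos: [0.4316, -0.0087, 0.2466]
eef_rot: [180.0, 0.1, -6.2]
contact_force: [0.9, -0.9, 0.4]
gripper_width: 0.0876
gripper_force: 0.0
```

Run:
```python
from fit import *
s=status.get_state();print(s['tcp_pos'],s['eef_rot'],s['contact_force'])
for n in('top','side'):
    im,d=cap(n,n+'5');P=cloud(n,d);g=grn(im)&(abs(P[...,0]-.568)<.06)&(abs(P[...,1]-.096)<.06);print(n,g.sum(),np.median(P[g],0))
    fit(im,n,[.568,.096,.062],.062,0,24,grn)
a=np.load('pics/top5.npz')['im'];b=np.load('pics/side5.npz')['im']
f=lambda im,x,y,w,h,s:cv2.resize(im[y:y+h,x:x+w],None,fx=s,fy=s,interpolation=cv2.INTER_CUBIC)
c,d=proj('top',[.6,.14,.05])[0].astype(int),proj('side',[.6,.14,.09])[0].astype(int)
cv2.imwrite('pics/c5.png',np.hstack([f(a,c[0]-50,c[1]-60,100,120,4),f(b,d[0]-50,d[1]-60,100,120,4)]))
```

```text
[ 0.43155352 -0.00872296  0.24663567] [ 1.79964896e+02  7.17990029e-02 -6.18971381e+00] [ 0.88238292 -0.86098259  0.42163489]
top 38 [0.58248601 0.10644264 0.06224949]
top 0 [579.8 108.1] [17.6 31.6] 57.35
side 199 [0.56328706 0.09601057 0.05977852]
side 0 [563.8  98.1] [37.6 47.6] 85.4
```

View pics/c5.png

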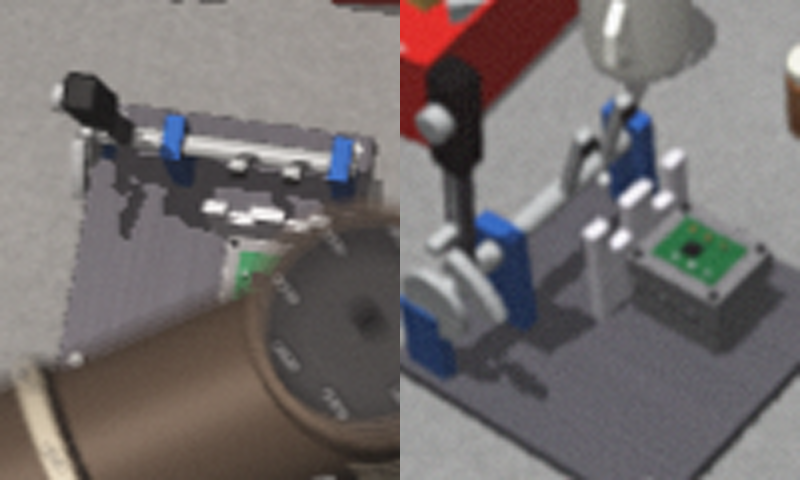

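The tray is fully home: its block is flush on the frame and the board reads z = 62 mm. Next is the lever, approached from above.

```bash
echo '[0.4311,-0.0100,0.248,-6.207]'>cmd.json; python3 g.py .54 .12 .3 -6.2 .6536 .1932 .3 -6.2 .6536 .1932 .219 -6.2
```

```text
xyz [ 0.471 -0.705 -0.26 ] yaw -0.0 rows>= 4.3
xyz [ 0.525 -0.425 -0.   ] yaw -0.0 rows>= 3.2
xyz [ 0.    -0.     0.405] yaw -0.0 rows>= 1.9
[ 0.6536  0.1931  0.219  -6.207 ]
```

Emit:
{"op": "step_arm", "data": {"xyz": [[0.1,-0.15,-0.1],[0.25,-0.35,-0.2],[0.38,-0.55,-0.26],[0.45,-0.67,-0.26],[0.471,-0.705,-0.26],[0.471,-0.705,-0.26],[0.471,-0.705,-0.26]], "yaw": [0,0,0,0,0,0,0], "claw": [-1,-1,-1,-1,-1,-1,-1]}}

```text
time_s: 16.18
tcp_pos: [0.5423, 0.123, 0.2981]
eef_rot: [179.9, 0.1, -6.2]
contact_force: [-0.6, -0.3, -0.1]
gripper_width: 0.0874
gripper_force: 0.0
```

Emit:
{"op": "step_arm", "data": {"xyz": [[0.15,-0.12,0],[0.35,-0.28,0],[0.48,-0.39,0],[0.525,-0.425,0],[0.525,-0.425,0],[0.525,-0.425,0],[0.525,-0.425,0.1],[0.525,-0.425,0.2],[0.525,-0.425,0.3],[0.525,-0.425,0.37],[0.525,-0.425,0.405],[0.525,-0.425,0.405],[0.525,-0.425,0.405]], "yaw": [0,0,0,0,0,0,0,0,0,0,0,0,0], "claw": [-1,-1,-1,-1,-1,-1,-1,-1,-1,-1,-1,-1,-1]}}

```text
time_s: 17.27
tcp_pos: [0.6556, 0.1949, 0.2196]
eef_rot: [-180.0, -0.0, -6.2]
contact_force: [-0.2, -0.4, 0.7]
gripper_width: 0.0877
gripper_force: 0.0
```

Run:
```python
from h import *
s=status.get_state();print(s['tcp_pos'],s['eef_rot'],s['contact_force'])
for n in('top','side'):cap(n,n+'6')
a=np.load('pics/top6.npz')['im'];b=np.load('pics/side6.npz')['im']
f=lambda im,x,y,w,h,s:cv2.resize(im[y:y+h,x:x+w],None,fx=s,fy=s,interpolation=cv2.INTER_CUBIC)
c,d=proj('top',[.65,.19,.2])[0].astype(int),proj('side',[.65,.19,.2])[0].astype(int);print(c,d)
cv2.imwrite('pics/c6.png',np.hstack([f(a,c[0]-40,c[1]-50,80,100,5),f(b,d[0]-40,d[1]-50,80,100,5)]))
```

```text
[0.65562053 0.19488324 0.2196213 ] [-1.79990404e+02 -4.58404804e-02 -6.21431117e+00] [-0.22612935 -0.39976446  0.73891717]
[225 182] [219 264]
```

View pics/c6.png

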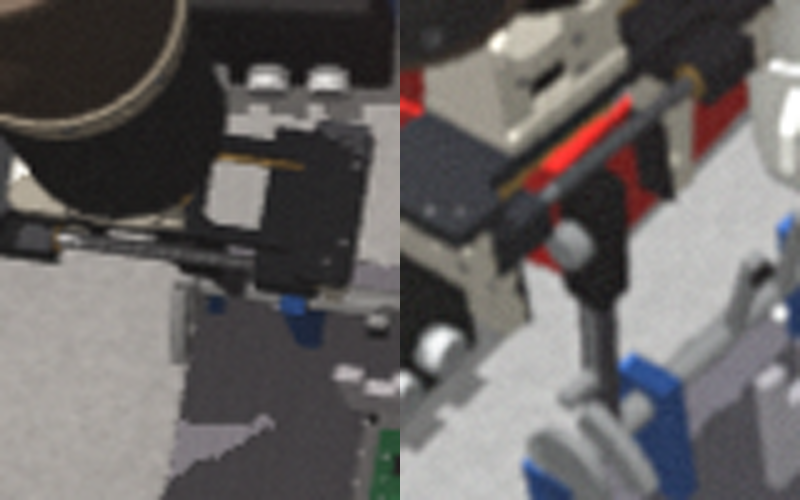

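The grip, with its button at (570,240) in the right crop, stands between the open fingers. I'll correct by about 2 mm and pinch.

Emit:
{"op": "step_arm", "data": {"xyz": [[-0.009,0.01,0],[-0.009,0.01,0],[-0.009,0.01,0],[-0.009,0.01,0],[-0.009,0.01,0],[-0.009,0.01,0],[-0.009,0.01,0],[-0.009,0.01,0],[-0.009,0.01,0],[-0.009,0.01,0],[-0.009,0.01,0],[-0.009,0.01,0]], "yaw": [0,0,0,0,0,0,0,0,0,0,0,0], "claw": [1,1,1,1,1,1,1,1,1,1,1,1], "grip_force": 18}}

```text
time_s: 18.37
tcp_pos: [0.6539, 0.194, 0.2185]
eef_rot: [-180.0, -0.0, -6.2]
contact_force: [-0.3, 2.5, -0.3]
gripper_width: 0.0229
gripper_force: 18.0
```

Run:
```python
from h import *
s=status.get_state();print(s['tcp_pos'],s['contact_force'],s['gripper_width'],s['gripper_force'],s['moment'])
```

```text
[0.65387186 0.19401319 0.21853373] [-0.27232303  2.46207463 -0.30420734] 0.022929578216736947 17.998875975608826 [1.16078567 0.10914967 0.01072679]
```

Squeezed fully (22.9 mm) with only 2.5 N of side load. Computing the arc rows.

Run:
```python
import numpy as np
r=.1493
def f(a,b,n):
    t=np.radians(np.linspace(a,b,n+1)[1:]);a=np.radians(a)
    print([[round((-r*np.cos(x)+r*np.cos(a))/.2,3),0,round((r*np.sin(a)-r*np.sin(x))/.2,3)] for x in t])
f(84,48,18);f(48,12,18)
```

```text
[[np.float64(-0.026), 0, np.float64(0.003)], [np.float64(-0.052), 0, np.float64(0.007)], [np.float64(-0.077), 0, np.float64(0.012)], [np.float64(-0.103), 0, np.float64(0.018)], [np.float64(-0.128), 0, np.float64(0.025)], [np.float64(-0.153), 0, np.float64(0.032)], [np.float64(-0.177), 0, np.float64(0.041)], [np.float64(-0.202), 0, np.float64(0.05)], [np.float64(-0.226), 0, np.float64(0.06)], [np.float64(-0.249), 0, np.float64(0.071)], [np.float64(-0.272), 0, np.float64(0.083)], [np.float64(-0.295), 0, np.float64(0.096)], [np.float64(-0.318), 0, np.float64(0.109)], [np.float64(-0.339), 0, np.float64(0.124)], [np.float64(-0.361), 0, np.float64(0.138)], [np.float64(-0.382), 0, np.float64(0.154)], [np.float64(-0.402), 0, np.float64(0.171)], [np.float64(-0.421), 0, np.float64(0.188)]]
[[np.float64(-0.019), 0, np.float64(0.018)], [np.float64(-0.037), 0, np.float64(0.036)], [np.float64(-0.055), 0, np.float64(0.055)], [np.float64(-0.072), 0, np.float64(0.075)], [np.float64(-0.089), 0, np.float64(0.095)], [np.float64(-0.104), 0, np.float64(0.116)], [np.float64(-0.119), 0, np.float64(0.137)], [np.float64(-0.134), 0, np.float64(0.159)], [np.float64(-0.147), 0, np.float64(0.182)], [np.float64(-0.16), 0, np.float64(0.204)], [np.float64(-0.171), 0, np.float64(0.228)], [np.float64(-0.182), 0, np.float64(0.251)], [np.float64(-0.193), 0, np.float64(0.275)], [np.float64(-0.202), 0, np.float64(0.299)], [np.float64(-0.21), 0, np.float64(0.324)], [np.float64(-0.218), 0, np.float64(0.349)], [np.float64(-0.225), 0, np.float64(0.374)], [np.float64(-0.231), 0, np.float64(0.4)]]
```

Emit:
{"op": "step_arm", "data": {"xyz": [[-0.026,0,0.003],[-0.052,0,0.007],[-0.077,0,0.012],[-0.103,0,0.018],[-0.128,0,0.025],[-0.153,0,0.032],[-0.177,0,0.041],[-0.202,0,0.05],[-0.226,0,0.06],[-0.249,0,0.071],[-0.272,0,0.083],[-0.295,0,0.096],[-0.318,0,0.109],[-0.339,0,0.124],[-0.361,0,0.138],[-0.382,0,0.154],[-0.402,0,0.171],[-0.421,0,0.188],[-0.421,0,0.188]], "yaw": [0,0,0,0,0,0,0,0,0,0,0,0,0,0,0,0,0,0,0], "claw": [1,1,1,1,1,1,1,1,1,1,1,1,1,1,1,1,1,1,1]}}

```text
time_s: 19.95
tcp_pos: [0.5685, 0.2031, 0.1803]
eef_rot: [-180.0, 0.1, -6.2]
contact_force: [-1.9, 6.9, 2.2]
gripper_width: 0.0226
gripper_force: 18.0
```

Emit:
{"op": "step_arm", "data": {"xyz": [[-0.019,-0.001,0.018],[-0.037,-0.002,0.036],[-0.055,-0.002,0.055],[-0.072,-0.003,0.075],[-0.089,-0.003,0.095],[-0.104,-0.003,0.116],[-0.119,-0.003,0.137],[-0.134,-0.003,0.159],[-0.147,-0.003,0.182],[-0.16,-0.003,0.204],[-0.171,-0.003,0.228],[-0.182,-0.003,0.251],[-0.193,-0.003,0.275],[-0.202,-0.003,0.299],[-0.21,-0.003,0.324],[-0.218,-0.003,0.349],[-0.225,-0.003,0.374],[-0.231,-0.003,0.4],[-0.231,-0.003,0.4],[-0.231,-0.003,0.4]], "yaw": [0,0,0,0,0,0,0,0,0,0,0,0,0,0,0,0,0,0,0,0], "claw": [1,1,1,1,1,1,1,1,1,1,1,1,1,1,1,1,1,1,1,1]}}

```text
time_s: 21.62
tcp_pos: [0.5233, 0.2081, 0.0996]
eef_rot: [179.9, 0.1, -6.2]
contact_force: [-1.1, 5.6, -2.1]
gripper_width: 0.0227
gripper_force: 18.0
```

Emit:
{"op": "step_arm", "data": {"xyz": [[-0.001,0,0.01],[-0.002,0,0.02],[-0.002,0,0.02],[-0.002,0,0.02]], "yaw": [0,0,0,0], "claw": [1,1,1,1]}}

```text
time_s: 21.95
tcp_pos: [0.5233, 0.2082, 0.0975]
eef_rot: [180.0, 0.0, -6.2]
contact_force: [-6.7, 3.8, 11.8]
gripper_width: 0.0228
gripper_force: 18.0
```

Emit:
{"op": "step_arm", "data": {"xyz": [[-0.001,0,0.01],[-0.001,0,0.01],[-0.001,0,0.01]], "yaw": [0,0,0], "claw": [1,1,1]}}

```text
time_s: 22.2
tcp_pos: [0.5235, 0.2082, 0.0965]
eef_rot: [180.0, -0.0, -6.2]
contact_force: [-8.1, 2.1, 21.4]
gripper_width: 0.0229
gripper_force: 18.0
```

Run:
```python
from h import *
s=status.get_state();print(s['tcp_pos'],s['contact_force'],s['gripper_width'])
for n in('top','side'):cap(n,n+'7')
a=np.load('pics/top7.npz')['im'];b=np.load('pics/side7.npz')['im']
f=lambda im,x,y,w,h,s:cv2.resize(im[y:y+h,x:x+w],None,fx=s,fy=s,interpolation=cv2.INTER_CUBIC)
cv2.imwrite('pics/c7.png',np.hstack([f(a,205,165,100,120,4),f(b,190,235,130,150,3.2)[:480,:400]]))
```

```text
[0.52350769 0.20820834 0.0964778 ] [-8.05253978  2.07549703 21.35469068] 0.02294921669671702
```

View pics/c7.png

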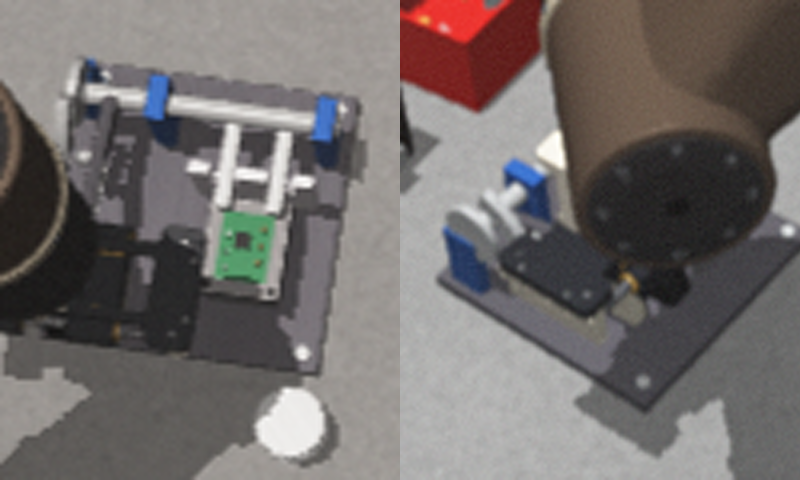

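The hold-down fingers lie over the tray's end and the force rises stiffly, so the lever is at its stop. Releasing and retreating upward.

Emit:
{"op": "step_arm", "data": {"xyz": [[0,0,0],[0,0,0],[0,0,0],[0,0,0],[0,0,0],[0,0,0],[0,0,-0.1],[0,0,-0.3],[0,0,-0.5],[0,0,-0.7],[-0.2,0,-0.9],[-0.4,0,-1],[-0.5,0.2,-1],[-0.5,0.4,-1],[-0.5,0.6,-1],[-0.5,0.8,-1],[-0.5,1,-1],[-0.5,1,-1],[-0.5,1,-1]], "yaw": [0,0,0,0,0,0,0,0,0,0,0,0,0,0,0,0,0,0,0], "claw": [-1,-1,-1,-1,-1,-1,-1,-1,-1,-1,-1,-1,-1,-1,-1,-1,-1,-1,-1]}}

```text
time_s: 23.88
tcp_pos: [0.4016, 0.0179, 0.2948]
eef_rot: [180.0, 0.0, -6.4]
contact_force: [-0.3, 0.3, -0.3]
gripper_width: 0.0878
gripper_force: 0.0
```

Run:
```python
from fit import *
s=status.get_state();print(s['tcp_pos'],s['contact_force'])
for n in('top','side'):
    im,d=cap(n,n+'8');P=cloud(n,d);g=grn(im)&(abs(P[...,0]-.568)<.06)&(abs(P[...,1]-.096)<.06);print(n,g.sum(),np.median(P[g],0))
    bl=(im.max(2)<60)&(abs(P[...,0]-.525)<.06)&(abs(P[...,1]-.205)<.04)&(P[...,2]>.05);print(bl.sum(),np.median(P[bl],0))
a=np.load('pics/top8.npz')['im'];b=np.load('pics/side8.npz')['im']
f=lambda im,x,y,w,h,s:cv2.resize(im[y:y+h,x:x+w],None,fx=s,fy=s,interpolation=cv2.INTER_CUBIC)
cv2.imwrite('pics/c8.png',np.hstack([f(a,205,165,100,120,4),f(b,190,235,130,150,3.2)[:480,:400]]))
```

```text
[0.40157557 0.01793029 0.29476434] [-0.32809625  0.32778947 -0.27441508]
top 41 [0.58546044 0.09954482 0.06241335]
243 [0.52929393 0.20497718 0.11650323]
side 198 [0.56344401 0.09696416 0.06014088]
313 [0.52142755 0.21249005 0.11271528]
```

View pics/c8.png

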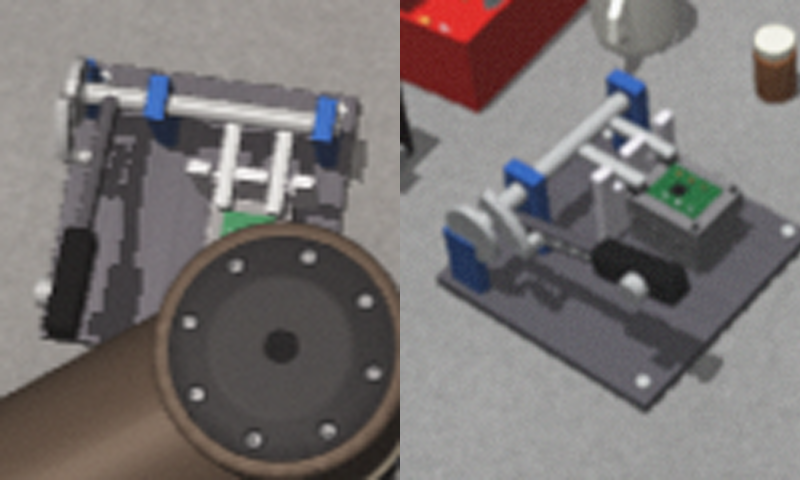

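The lever is down. The button stands out of the flank again (top crop (43,290), about 10 mm), the hold-downs are over the seated tray, and the arm is clear. Handing in.

```bash
python3 -c "
from plant import job
print(job.close_job())"
```

```text
the job is handed in; nothing more can be done
None
```

The tray is seated fully home on the press, the lever is down with its button popped back out, and the job was handed in at about 24 s of the 67 s limit; no verdict came back.

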